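# Half-press the camera release and keep it held

## Task

Check the two-stage camera release, the larger of the two loose chrome push buttons on the matting: fire a test shot by pressing its cap all the way down and letting it come right up again, then half-press it - down to the first stop and no further - and keep holding it there so the camera keeps its focus locked. Your program finishes while still holding the half-press: do not let go at the end. Keep the button's box standing flat where it is, do not press the small start button, and leave the other things on the matting where they lie.

Things in the scene. Friction and masses are not known exactly. Their poses are not given: they have to be found in the camera images.
- release: camera release module, LOOSE on the ribbed matting (whose top is 4 mm above the work surface), 0.3 to 0.6 kg: black box 84 x 84 x 44 mm high with a nickel face plate; nickel bezel ring 52 mm across, its top 53 mm above the origin; round chrome cap 38 mm across, top nearly flat, bevelled over the outer 4 mm, at rest 71 mm above the origin. Origin: centre of the underside, z up through the cap's middle
- release_top (a point): middle of the top face of the release module's chrome cap, on the module's axis; it goes down with the cap by joint stage1 + joint stage2 (11 mm in all, to 60 mm above the module's origin, 7 mm above its bezel ring)
- stage1 (a joint): first stage of the release cap (focus), metres, 0 = up, 0.006 = at the first stop; spring: starts to move at about 2 N of push and reaches the first stop at about 4 N
- stage2 (a joint): second stage of the release cap (shutter), metres, 0 = not pressed, 0.005 = fully down; it starts to move only after stage1 has reached its stop and the push passes about 6 N, and is fully down at about 9 N (between 4 and 6 N the cap stands still at the half-press). Both stages spring back when let go
- start: start button module, a smaller loose box of the same make, not to be pressed: black box 66 x 66 mm, 36 mm high, nickel bezel ring 34 mm across, flat chrome cap 22 mm across, its top 51 mm above the origin (centre of the underside)
- start_cap (a joint): travel of the start button's cap, metres, 0 = up, 0.005 = fully down (about 4.5 N)
- camera: blue plastic camera housing, 95 deep x 130 wide x 84 mm high, black lens barrel 62 mm across sticking out 22 mm from its -x face; origin at the centre of the underside; bystander
- hood: smoked acrylic lens hood, a flared tube 62 mm across at the bottom, 80 mm at the top, 42 mm high; origin at the centre of the underside; bystander
- hexkey: L-shaped steel hex key, 8 mm thick, lying flat; long arm 113 mm along its x, centred on the origin to within 3 mm, short arm 34 mm along +y at its +x end; origin on the underside; bystander
- guide1: nickel coin slot guide, a U channel 88 x 24 mm, 15 mm high, with a flared mouth at its -x end; origin at the centre of the underside; bystander
- guide2: the other, identical coin slot guide, beside the first; bystander
- ringnut: nickel ring nut, 45 mm across, 8 mm high, lying flat; origin at the centre of the underside; bystander
Things that resemble listed ones, but are neither listed nor needed, are in the scene too. Leave any red or turquoise look-alike of the release alone.

How it is judged:
By the outcome, as a careful person would: the job done as asked, in the order asked, and still so for the second after the job is handed in, while the arm keeps its last pose, push and grip.
It also fails if it takes over 35 s, if anything falls off the work surface, if the arm or the gripper's body presses on something with over 40 N, if the wrist force passes 120 N, or if a joint passes its speed limit or range.

## Robot

A 7-joint arm with a two-finger parallel gripper is mounted at the origin on the work surface. World frame = base frame: x ahead of the robot, y to its left, z up, the work surface at z = 0. Lengths are in m, angles in rad, forces in N, time in s.
With the tool pointing down it reaches from about 0.35 to 0.9 m from the base axis. Payload 8.1 kg.
Tool frame: the origin (TCP) lies on the centre line of the jaws, within the pads' length; the fingertips stand 14 mm ahead of it and the grasp point (between the pads) lies 5 mm behind it; z points along the fingers, y is the direction in which the jaws open and shut (so a half turn about z gives the same grasp; the last joint's range is limited). The gripper opens to 92 mm and grips with 3 to 60 N. Pads are 19 mm wide; open, the fingers measure 130 mm over their backs; the gripper's body (75 mm by 190 mm) begins 47 mm behind the grasp point.
Start: joints at [-1.326, 0.434, 0.025, 1.573, -0.012, 1.134, -0.075], TCP at [0.213, 0.588, 0.241] pointing down, gripper open.
Joint ranges: [-2.62, 2.62], [-0.44, 2.09], [-1.27, 1.32], [0.08, 2.57], [-1.32, 4.46], [0.12, 2], [-2.74, 2.74]. Speed limits (rad/s): [2.22, 2.22, 3.01, 3.01, 3.14, 3.14, 3.14].

## Interface

Orientations are given as a rotation vector (axis times angle).
In Python, from cell import observe, eyes, arm gives the robot as it stands.
- The arm moves only by the tool step_arm, never from a script. Its argument "series" is a list that holds one entry, the list of rows, each a list of 5 numbers: the finger opening in m, from 0 to 0.0918, then the shift along the world's x, y, z in m, then the turn about the world's z in degrees. In form: [[[hand, dx, dy, dz, spin], ...]]. A call has 1 to 20 rows; each row is the pose to reach, as a shift and turn from the pose measured when the call began; what a row does not reach only later rows make up. A row lasts 1/12 s, in which the tool goes at most 41.7 mm and 7.16 degrees, less where a joint would pass 70% of its speed; a pose out of reach is approached as far as the arm can. A call with a gripper value outside its range is refused whole. The fingers move at their own pace and stop on an object; "squeeze" is the grip in N (left out, the last holds). Time passes only in rows, so rows that repeat a pose let the fingers close. It gives the time, the measured TCP pose, the force and the opening at its end, in the units of the state.
- observe(): the state, without advancing time (a new reading comes with each control period).
- eyes.get_image(name): name is "side" or "top"; returns (picture, depth): 384x512x3 uint8, red, green, blue; 384x512 float32, m along the optical axis (not along the pixel's ray), 0 where there is no reading.
- eyes.camera_params(name): a dict with "intrinsics" (3x3 intrinsics, pixels), "position" and "attitude" of the camera in the world. Camera axes: x right, y down, z forward; pixel columns grow to the right and rows downward; lengths in m; the calibration is good to about 2 mm. A picture is of the moment at which its call begins. camera_params takes no time and is no camera call.
- arm.sign_off(): hands the job in, once; it reports no verdict.
The state is a dict: "clock": time; "joints": joint angles; "dq": joint speeds; "joint_efforts": joint torques, N m; "position": TCP position; "ee_rot": TCP orientation; "force": force on the tool from outside, world axes, zero at the start; "ft_torque": the same for the moment, N m; "width": opening from 0.0 (shut) to 1.0 (fully open).
Only numpy, scipy, OpenCV 4.12 (cv2) and the standard library are available. Lean on these libraries where they do the work, as an engineer would, in place of code of your own. Each camera call takes 0.05 s, during which the arm holds its last target.

## Working session

There is one attempt and no reset: what is moved stays moved. The work goes in short steps, Python scripts to look and compute and a tool call to move; the robot and the scene stay as the last step left them, time stands still between calls to the robot, and variables do not carry over. Pictures are saved under pics/ and viewed, and the job is handed in when it is done.

Besides the shell and the picture viewer there is one more tool, called in YAML: its name, and indented under it one key for each argument. step_arm: Moves the arm, as the interface text tells. Its arguments: {"type":"object","properties":{"series":{"type":"array"},"squeeze":{"type":"number"}},"required":["series"]}

```bash
mkdir -p pics; python3 - <<'E'
from cell import observe, eyes, arm
import cv2,numpy as np
s=observe();print({k:np.round(v,3) for k,v in s.items()})
for n in("top","side"):
    p,d=eyes.get_image(n);cv2.imwrite(f"pics/{n}0.png",p[:,:,::-1]);np.savez(f"{n}0.npz",p=p,d=d)
    print(eyes.camera_params(n))
E
```

```text
{'clock': np.float64(0.0), 'joints': array([-1.326,  0.435,  0.025,  1.574, -0.012,  1.134, -0.075]), 'dq': array([ 0.001, -0.   ,  0.   , -0.001, -0.   ,  0.001, -0.001]), 'joint_efforts': array([ 1.0000e-03, -6.6785e+01,  9.8600e-01, -3.1446e+01, -6.0000e-02,
        4.3000e-02,  0.0000e+00]), 'position': array([0.213, 0.587, 0.24 ]), 'ee_rot': array([-5.440e-01, -3.094e+00,  2.000e-03]), 'force': array([-0.221, -0.321,  0.326]), 'ft_torque': array([-0.01 , -0.024, -0.049]), 'width': np.float64(0.999)}
{'intrinsics': array([[440.83867387,   0.        , 255.30092619],
       [  0.        , 440.83867387, 194.03285265],
       [  0.        ,   0.        ,   1.        ]]), 'position': array([0.29558976, 0.17440579, 1.60150928]), 'attitude': array([-2.1896363 ,  2.14620926, -0.15053827])}
{'intrinsics': array([[359.26430741,   0.        , 256.64082239],
       [  0.        , 359.26430741, 190.5307166 ],
       [  0.        ,   0.        ,   1.        ]]), 'position': array([ 0.13418282, -0.54597166,  0.83357753]), 'attitude': array([-2.26401394,  0.56728376, -0.23686406])}
```

View pics/top0.png

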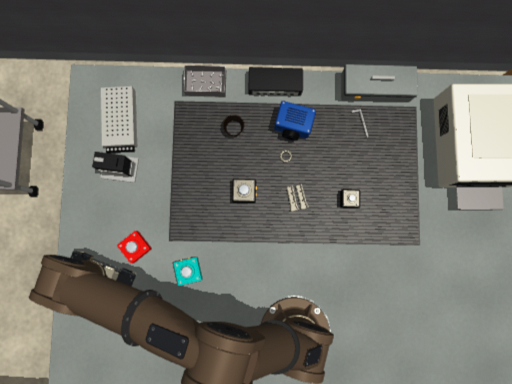

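View pics/side0.png

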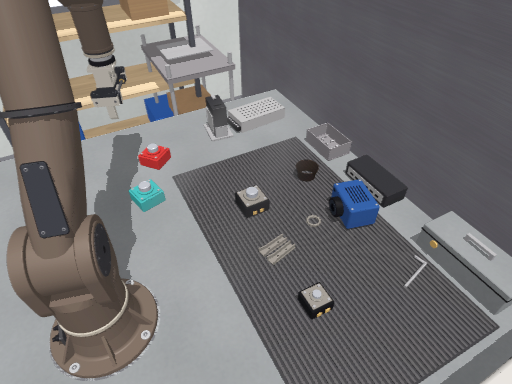

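The release is at about (244,190) in the top view and (252,193) in the side view. The start button is at (350,199) in the top view. I'll measure the cap in both views.

```bash
cat > h.py <<'E'
import numpy as np,cv2
from scipy.spatial.transform import Rotation as R
from cell import observe, eyes, arm
def ray(n,u,v):
    c=eyes.camera_params(n);r=R.from_rotvec(c["attitude"]).as_matrix()
    return np.array(c["position"]),r@np.linalg.inv(c["intrinsics"])@[u,v,1]
def onz(n,u,v,z):
    o,d=ray(n,u,v);return o+d*(z-o[2])/d[2]
def proj(n,p):
    c=eyes.camera_params(n);r=R.from_rotvec(c["attitude"]).as_matrix()
    q=c["intrinsics"]@(r.T@(np.array(p)-c["position"]));return q[:2]/q[2]
E
python3 - <<'E'
from h import *
t=[]
for n,(u,v) in(("top",(244,190)),("side",(252,195))):
    z=np.load(f"{n}0.npz");p=z["p"];d=z["d"]
    c=p[v-24:v+24,u-24:u+24,::-1];t.append(cv2.resize(c,(390,390),interpolation=cv2.INTER_CUBIC))
    print(n,onz(n,u,v,.075),d[v-4:v+5,u])
cv2.imwrite("pics/crop.png",np.hstack(t))
E
```

```text
top [0.49355226 0.18753806 0.075     ] [1.5386611 1.5367024 1.537941  1.539019  1.5413842 1.5382315 1.5378437
 1.5376884 1.5369871]
side [0.48839474 0.16311444 0.075     ] [1.1087735 1.1044114 1.1064812 1.1028942 1.104896  1.1044652 1.1115893
 1.1133684 1.1114084]
```

View pics/crop.png

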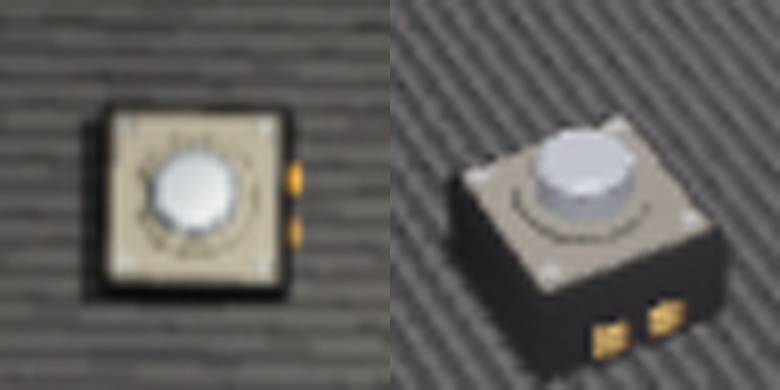

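```bash
python3 - <<'E'
from h import *
for n,(u,v) in(("top",(243,189)),("side",(251,192))):
    p=np.load(f"{n}0.npz")["p"]
    c=p.astype(int);m=((c[:,:,2]>c[:,:,0]-2)&(c.max(2)>(150 if n=="top" else 165))).astype(np.uint8)
    w=np.zeros_like(m);w[v-12:v+12,u-12:u+12]=1;m*=w
    k,l,st,ce=cv2.connectedComponentsWithStats(m);i=1+np.argmax(st[1:,4]);print(n,st[i],ce[i],onz(n,*ce[i],.075))
    g=p[v-10:v+10,u-10:u+10].astype(int);
    b=(g[:,:,2]-g[:,:,0]);print(m[v-10:v+10,u-10:u+10])
a,d=ray("top",243.2,188.9);b,e=ray("side",251.5,190.3)
s=np.linalg.lstsq(np.c_[d,-e],b-a,rcond=None)[0];print(a+s[0]*d,b+s[1]*e)
print("side",onz("side",251.5,190.3,.075),onz("top",243.2,188.9,.075))
# plate corners in top crop
for q in((109,112),(281,112),(281,285),(109,285)):print(onz("top",219.5+q[0]/8.125,165.5+q[1]/8.125,.048)[:2])
# start button
print("start",onz("top",350,198,.05))
E
```

```text
top [239 185  10   9  78] [243.5 189. ] [0.49703467 0.18935999 0.075     ]
[[0 0 0 0 0 0 0 0 0 0 0 0 0 0 0 0 0 0 0 0]
 [0 0 0 0 0 0 0 0 0 0 0 0 0 0 0 0 0 0 0 0]
 [0 0 0 0 0 0 0 0 0 0 0 0 0 0 0 0 0 0 0 0]
 [0 0 0 0 0 0 0 0 0 0 0 0 0 0 0 0 0 0 0 0]
 [0 0 0 0 0 0 0 0 0 0 0 0 0 0 0 0 0 0 0 0]
 [0 0 0 0 0 0 0 0 0 0 0 0 0 0 0 0 0 0 0 0]
 [0 0 0 0 0 0 0 0 1 1 1 1 1 1 0 0 0 0 0 0]
 [0 0 0 0 0 0 0 1 1 1 1 1 1 1 1 0 0 0 0 0]
 [0 0 0 0 0 0 1 1 1 1 1 1 1 1 1 1 0 0 0 0]
 [0 0 0 0 0 0 1 1 1 1 1 1 1 1 1 1 0 0 0 0]
 [0 0 0 0 0 0 1 1 1 1 1 1 1 1 1 1 0 0 0 0]
 [0 0 0 0 0 0 1 1 1 1 1 1 1 1 1 1 0 0 0 0]
 [0 0 0 0 0 0 1 1 1 1 1 1 1 1 1 1 0 0 0 0]
 [0 0 0 0 0 0 0 1 1 1 1 1 1 1 1 0 0 0 0 0]
 [0 0 0 0 0 0 0 0 1 1 1 1 1 1 0 0 0 0 0 0]
 [0 0 0 0 0 0 0 0 0 0 0 0 0 0 0 0 0 0 0 0]
 [0 0 0 0 0 0 0 0 0 0 0 0 0 0 0 0 0 0 0 0]
 [0 0 0 0 0 0 0 0 0 0 0 0 0 0 0 0 0 0 0 0]
 [0 0 0 0 0 0 0 0 0 0 0 0 0 0 0 0 0 0 0 0]
 [0 0 0 0 0 0 0 0 0 0 0 0 0 0 0 0 0 0 0 0]]
side [246 186  12   9  81] [251.51851852 190.2962963 ] [0.49677967 0.18251735 0.075     ]
[[0 0 0 0 0 0 0 0 0 0 0 0 0 0 0 0 0 0 0 0]
 [0 0 0 0 0 0 0 0 0 0 0 0 0 0 0
[... 371 characters left out ...]
 1 1 1 1 1 1 1 1 1 0 0 0 0]
 [0 0 0 0 0 0 1 1 1 1 1 1 1 1 1 0 0 0 0 0]
 [0 0 0 0 0 0 0 0 1 1 1 1 1 1 0 0 0 0 0 0]
 [0 0 0 0 0 0 0 0 0 0 0 0 0 0 0 0 0 0 0 0]
 [0 0 0 0 0 0 0 0 0 0 0 0 0 0 0 0 0 0 0 0]
 [0 0 0 0 0 0 0 0 0 0 0 0 0 0 0 0 0 0 0 0]
 [0 0 0 0 0 0 0 0 0 0 0 0 0 0 0 0 0 0 0 0]
 [0 0 0 0 0 0 0 0 0 0 0 0 0 0 0 0 0 0 0 0]
 [0 0 0 0 0 0 0 0 0 0 0 0 0 0 0 0 0 0 0 0]
 [0 0 0 0 0 0 0 0 0 0 0 0 0 0 0 0 0 0 0 0]]
[0.4983966  0.19049652 0.06719014] [0.50033506 0.18979095 0.06743896]
side [0.49672149 0.18252969 0.075     ] [0.49736429 0.19041462 0.075     ]
[0.53467579 0.2280642 ]
[0.53632624 0.15268836]
[0.46003337 0.15122498]
[0.45846496 0.22616448]
start [ 0.47617541 -0.18970526  0.05      ]
```

step_arm:
  series:
    - [[0, 0.012, -0.016, 0, 0], [0, 0.03, -0.042, 0, 0], [0, 0.05, -0.07, 0, 0], [0, 0.07, -0.1, 0, 0], [0, 0.095, -0.133, 0, 0], [0, 0.115, -0.16, 0, 0], [0, 0.135, -0.19, 0, 0], [0, 0.155, -0.22, 0, 0], [0, 0.175, -0.25, 0, 0], [0, 0.2, -0.28, 0, 0], [0, 0.22, -0.31, 0, 0], [0, 0.24, -0.34, 0, 0], [0, 0.26, -0.37, -0.02, 0], [0, 0.275, -0.39, -0.04, 0], [0, 0.284, -0.399, -0.06, 0], [0, 0.284, -0.399, -0.08, 0], [0, 0.284, -0.399, -0.1, 0], [0, 0.284, -0.399, -0.11, 0], [0, 0.284, -0.399, -0.11, 0], [0, 0.284, -0.399, -0.11, 0]]
  squeeze: 10

```text
clock: 1.77
position: [0.4967, 0.1883, 0.13]
ee_rot: [-0.543, -3.093, 0.003]
force: [0.1, 0.5, 0.7]
width: 0.005
```

```bash
python3 - <<'E'
from h import *
t=[]
for n in("top","side"):
    p,d=eyes.get_image(n);u,v=proj(n,[.497,.188,.1]).astype(int)
    t.append(cv2.resize(p[v-40:v+40,u-40:u+40,::-1],(390,390),interpolation=cv2.INTER_CUBIC))
    np.savez(f"{n}1.npz",p=p,d=d)
    print(n,u,v,proj(n,[.4967,.1883,.116]))
cv2.imwrite("pics/c1.png",np.hstack(t))
s=observe();print(s["force"],s["joints"])
E
```

```text
top 243 188 [243.72663912 187.52392505]
side 250 183 [250.38999007 179.25983353]
[-0.41370472 -0.30754758  0.14881772] [-0.6059098   0.40810835  0.18881548  1.94160565 -0.10260064  0.80036075
  0.8626292 ]
```

View pics/c1.png

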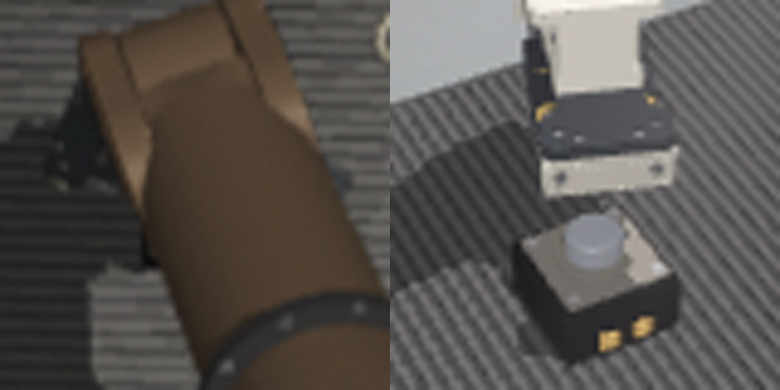

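The side view shows the gripper centred above the release, with the cap at about (593,228) in the crop. I'll descend in small steps and watch the force.

step_arm:
  series:
    - [[0, 0, 0, -0.012, 0], [0, 0, 0, -0.025, 0], [0, 0, 0, -0.033, 0], [0, 0, 0, -0.037, 0], [0, 0, 0, -0.038, 0], [0, 0, 0, -0.038, 0], [0, 0, 0, -0.038, 0]]

```text
clock: 2.45
position: [0.4978, 0.1888, 0.0937]
ee_rot: [0.543, 3.093, -0.0]
force: [-0.1, 0.5, -0.5]
width: 0.005
```

step_arm:
  series:
    - [[0, 0, 0, -0.001, 0], [0, 0, 0, -0.002, 0], [0, 0, 0, -0.003, 0], [0, 0, 0, -0.004, 0], [0, 0, 0, -0.004, 0], [0, 0, 0, -0.004, 0]]

```text
clock: 2.95
position: [0.4978, 0.1888, 0.0896]
ee_rot: [0.543, 3.093, -0.0]
force: [-0.6, -0.1, -0.5]
width: 0.01
```

step_arm:
  series:
    - [[0, 0, 0, -0.001, 0], [0, 0, 0, -0.002, 0], [0, 0, 0, -0.002, 0], [0, 0, 0, -0.002, 0]]

```text
clock: 3.28
position: [0.4979, 0.1888, 0.0877]
ee_rot: [0.543, 3.093, 0.0]
force: [-0.8, 0.6, 2.2]
width: 0.009
```

step_arm:
  series:
    - [[0, 0, 0, -0.001, 0], [0, 0, 0, -0.002, 0], [0, 0, 0, -0.002, 0], [0, 0, 0, -0.002, 0]]

```text
clock: 3.62
position: [0.4979, 0.1888, 0.0857]
ee_rot: [0.543, 3.093, 0.0]
force: [-0.6, 0.3, 3.1]
width: 0.005
```

step_arm:
  series:
    - [[0, 0, 0, -0.001, 0], [0, 0, 0, -0.002, 0], [0, 0, 0, -0.002, 0], [0, 0, 0, -0.002, 0]]

```text
clock: 3.95
position: [0.4979, 0.1888, 0.0836]
ee_rot: [0.543, 3.093, 0.0]
force: [0.4, -0.3, 3.5]
width: 0.01
```

step_arm:
  series:
    - [[0, 0, 0, -0.001, 0], [0, 0, 0, -0.001, 0], [0, 0, 0, -0.001, 0]]

```text
clock: 4.2
position: [0.4979, 0.1888, 0.0827]
ee_rot: [0.543, 3.093, 0.0]
force: [-1.4, -0.8, 6.5]
width: 0.007
```

step_arm:
  series:
    - [[0, 0, 0, -0.001, 0], [0, 0, 0, -0.001, 0], [0, 0, 0, -0.001, 0]]

```text
clock: 4.45
position: [0.498, 0.1888, 0.082]
ee_rot: [0.543, 3.092, 0.0]
force: [-0.6, 0.2, 5.8]
width: 0.007
```

step_arm:
  series:
    - [[0, 0, 0, -0.001, 0], [0, 0, 0, -0.001, 0], [0, 0, 0, -0.001, 0]]

```text
clock: 4.7
position: [0.4979, 0.1888, 0.0811]
ee_rot: [0.543, 3.092, 0.001]
force: [-1.6, -0.2, 7.0]
width: 0.005
```

step_arm:
  series:
    - [[0, 0, 0, -0.001, 0], [0, 0, 0, -0.001, 0], [0, 0, 0, -0.001, 0]]

```text
clock: 4.95
position: [0.498, 0.1889, 0.0804]
ee_rot: [0.543, 3.092, 0.001]
force: [-1.9, -0.6, 8.2]
width: -0.001
```

step_arm:
  series:
    - [[0, 0, 0, -0.001, 0], [0, 0, 0, -0.001, 0], [0, 0, 0, -0.001, 0]]

```text
clock: 5.2
position: [0.498, 0.1888, 0.0796]
ee_rot: [0.543, 3.092, 0.001]
force: [-2.3, -0.4, 7.9]
width: 0.007
```

step_arm:
  series:
    - [[0, 0, 0, -0.001, 0], [0, 0, 0, -0.001, 0], [0, 0, 0, -0.001, 0]]

```text
clock: 5.45
position: [0.498, 0.1888, 0.0789]
ee_rot: [0.543, 3.092, 0.001]
force: [-1.3, -1.6, 8.3]
width: 0.007
```

step_arm:
  series:
    - [[0, 0, 0, -0.001, 0], [0, 0, 0, -0.001, 0], [0, 0, 0, -0.001, 0]]

```text
clock: 5.7
position: [0.498, 0.1888, 0.0782]
ee_rot: [0.543, 3.092, 0.001]
force: [-2.4, -0.6, 8.6]
width: 0.005
```

step_arm:
  series:
    - [[0, 0, 0, -0.001, 0], [0, 0, 0, -0.001, 0], [0, 0, 0, -0.001, 0]]

```text
clock: 5.95
position: [0.498, 0.1888, 0.078]
ee_rot: [0.543, 3.092, 0.002]
force: [-4.1, -2.6, 15.0]
width: 0.007
```

step_arm:
  series:
    - [[0, 0, 0, -0.001, 0], [0, 0, 0, -0.001, 0], [0, 0, 0, -0.001, 0]]

```text
clock: 6.2
position: [0.498, 0.1889, 0.0779]
ee_rot: [0.543, 3.092, 0.003]
force: [-5.2, -2.5, 17.7]
width: 0.008
```

Force rose to 17.7 N at 0.078 with no further travel, so the cap is fully down. Next I let it come right up.

step_arm:
  series:
    - [[0, 0, 0, 0.003, 0], [0, 0, 0, 0.006, 0], [0, 0, 0, 0.009, 0], [0, 0, 0, 0.012, 0], [0, 0, 0, 0.016, 0], [0, 0, 0, 0.018, 0], [0, 0, 0, 0.018, 0], [0, 0, 0, 0.018, 0], [0, 0, 0, 0.018, 0]]

```text
clock: 6.95
position: [0.498, 0.1888, 0.0957]
ee_rot: [0.543, 3.092, 0.003]
force: [0.3, 1.1, -0.1]
width: 0.006
```

```bash
python3 - <<'E'
from h import *
p,d=eyes.get_image("side");u,v=250,190
cv2.imwrite("pics/c2.png",cv2.resize(p[v-40:v+40,u-40:u+40,::-1],(480,480),interpolation=cv2.INTER_CUBIC))
s=observe();print(s["force"],s["position"])
E
```

```text
[-0.58253903 -0.15687337 -0.00395018] [0.4979147  0.1888345  0.09572071]
```

View pics/c2.png

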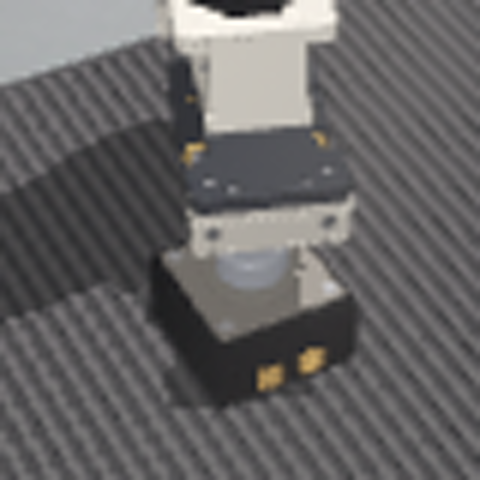

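The cap is fully up with 0 N on the tool, and the box is flat and in place. Now for the half-press; bottoming out at 0.078 puts the first stop at a TCP height of about 0.083.

step_arm:
  series:
    - [[0, 0, 0, -0.003, 0], [0, 0, 0, -0.006, 0], [0, 0, 0, -0.008, 0], [0, 0, 0, -0.0095, 0], [0, 0, 0, -0.0105, 0], [0, 0, 0, -0.0112, 0], [0, 0, 0, -0.0117, 0], [0, 0, 0, -0.0117, 0], [0, 0, 0, -0.0117, 0]]

```text
clock: 7.75
position: [0.4979, 0.1888, 0.0841]
ee_rot: [0.543, 3.092, 0.003]
force: [-0.7, -0.4, 3.2]
width: 0.004
```

```bash
cat > avg.py <<'E'
from h import *
F=[];P=[]
for i in range(10):
    eyes.get_image("side");s=observe();F.append(s["force"]);P.append(s["position"])
print(s["clock"],"F",np.mean(F,0).round(2),np.std(F,0).round(2),"P",np.mean(P,0).round(5),np.std(P,0).round(5))
E
python3 avg.py
```

```text
8.25 F [-0.62 -0.03  3.89] [0.47 0.47 0.62] P [0.49791 0.18883 0.08406] [1.e-05 2.e-05 3.e-05]
```

step_arm:
  series:
    - [[0, 0, 0, -0.0003, 0], [0, 0, 0, -0.0006, 0], [0, 0, 0, -0.0006, 0]]

```text
clock: 8.5
position: [0.4979, 0.1888, 0.0834]
ee_rot: [0.543, 3.092, 0.003]
force: [0.6, -0.5, 3.1]
width: 0.001
```

```bash
python3 avg.py
```

```text
9.0 F [-0.48 -0.31  4.  ] [0.4  0.72 0.55] P [0.49792 0.18884 0.08342] [1.e-05 2.e-05 2.e-05]
```

step_arm:
  series:
    - [[0, 0, 0, -0.0003, 0], [0, 0, 0, -0.0003, 0], [0, 0, 0, -0.0003, 0]]

```text
clock: 9.25
position: [0.498, 0.1888, 0.0832]
ee_rot: [0.543, 3.092, 0.003]
force: [-1.2, -0.4, 5.5]
width: 0.006
```

```bash
python3 avg.py
```

```text
9.75 F [-0.99 -0.35  5.  ] [0.54 0.36 0.26] P [0.49794 0.18884 0.0832 ] [1.e-05 2.e-05 1.e-05]
```

The push averages 5.0 N, and the last 0.3 mm command moved the tool only 0.22 mm, so the cap is on the first stop and mid-band. One last check before handing in.

```bash
python3 avg.py; python3 - <<'E'
from h import *
p,d=eyes.get_image("side");cv2.imwrite("pics/c3.png",p[:,:,::-1]);print(observe()["position"])
E
```

```text
10.25 F [-0.97 -0.21  4.94] [0.62 0.61 0.39] P [0.49794 0.18883 0.0832 ] [2.e-05 2.e-05 1.e-05]
[0.49793098 0.18883068 0.08317556]
```

View pics/c3.png

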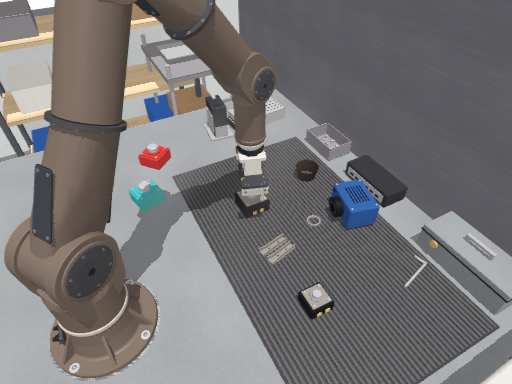

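The release is still flat at about (252,200), and everything else is where it was. The hold is steady, so I'm handing in.

```bash
python3 -c "
from cell import arm,observe
print(arm.sign_off(),observe()['clock'])"
```

```text
the job is handed in; nothing more can be done
the job is handed in; nothing more can be done
```

I fired the test shot, then half-pressed the release and handed the job in while still holding it there, at about 10.3 s on the clock.

- **Test shot:** I pressed the cap with closed fingers until it stopped at a tool height of 0.078 m. The force rose to 17.7 N with no further travel, well past the roughly 9 N needed. I then lifted clear of the cap, and the force went back to 0 N.
- **Half-press:** the last averages were 5.0 and 4.9 N, between the 4 N and 6 N limits. The tool held steady at 0.0832 m, which is 5.2 mm above the fully-down height. That matches the first stop given the 5 mm second stage.
- **Scene:** in the last side picture the box stands flat in place, and the start button and other things look unmoved.
- **Disagreement:** the two cameras differed by about 7 mm in y on the cap's position. I aimed close to the top view's reading (0.497, 0.188), and the measured tool position was 0.498, 0.189. Individual force readings scattered by about 0.5 N, so I relied on averages of ten.

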